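# Pry up the light box and shim its foot

### The arm

A 6-joint arm with a two-finger parallel gripper is mounted at the origin on the work surface. World frame = base frame: x ahead of the robot, y to its left, z up, the work surface at z = 0. Lengths are in m, angles in degrees, forces in N, time in s.
With the tool pointing down it reaches from about 0.35 to 0.875 m from the base axis. Payload 4.2 kg.
Tool frame: the origin (TCP) lies at the very end of the fingers, on their centre line; the grasp point (between the pads) lies 19 mm behind it (r.grip_point_offset is the distance from the TCP to the grasp point, in m); z points along the fingers, y is the line along which they close (so a half turn about z gives the same grasp; the last joint's range is limited). The gripper opens to 87 mm and grips with 3 to 60 N. Pads are 19 mm wide; open, the fingers measure 117 mm over their backs; the gripper's body (75 mm by 190 mm) begins 51 mm behind the grasp point.
Start: joints at [-53.881, 22.042, 0.453, 0, -68.411, -14.817], TCP at [0.227, -0.582, 0.223] pointing down, gripper open.
Joint ranges: [-179.83, 179.83], [-69.29, 118.12], [-61.27, 80.66], [-181.25, 117.63], [-171.15, -9.14], [-177.46, 177.46]. Speed limits (degrees/s): [159.86, 159.86, 180, 180, 180, 180].

### API

Orientations are given as a 3x3 rotation matrix whose columns are the frame's x, y, z axes.
In Python, from station import r, cams gives the robot as it stands. The module is installed in compiled form; this text tells all that it offers.
- The arm moves only by the shell command python3 -m handwheel 'ROWS'. ROWS is JSON, a list that holds one entry, the list of rows, each a list of 7 numbers: the turn, a rotation vector about the tool's x, y, z in units of 6 degrees (1.0 is 6 degrees), then the shift along the tool's x, y, z in m, then the finger opening in m, from 0 to 0.087. In form: [[[ax, ay, az, x, y, z, jaw], ...]]. A call has 1 to 12 rows; each row shifts and turns the commanded pose from where the row before left it, along the tool's axes as they then stand; what a row does not reach is not made up. A row lasts 1/10 s, in which the tool goes at most 50 mm and 8.59 degrees, less where a joint would pass 70% of its speed; a pose out of reach is approached as far as the arm can. A call with a gripper value outside its range is refused whole. The fingers move at their own pace and stop on an object; the grip force is fixed at half the most. Time passes only in rows, so rows that do not move let the fingers close. It gives the time, the measured TCP pose, the force, the opening and the grip force at its end, in the units of the state.
- r.sense(): the state, without advancing time (a new reading comes with each control period).
- cams.capture(name): name is "side" or "top"; returns the picture (384x512x3 uint8, red, green, blue); there is no depth.
- cams.get_calibration(name): a dict with "camera_matrix" (3x3 intrinsics, pixels), "rvec" (rotation vector, rad) and "tvec" (3), from world to camera coordinates, as OpenCV has them. Camera axes: x right, y down, z forward; pixel columns grow to the right and rows downward; lengths in m; the calibration is good to about 2 mm. A picture is of the moment at which its call begins. get_calibration takes no time and is no camera call.
- r.finish_job(): hands the job in; it is judged then, once.
The state is a dict: "time_s": time; "joints": joint angles; "joint_velocities": joint speeds; "effort": joint torques, N m; "tcp_pos": TCP position; "ee_rot": TCP orientation; "wrist_force": force on the tool from outside, world axes, zero at the start; "moment": the same for the moment, N m; "gripper_width": opening from 0.0 (shut) to 1.0 (fully open); "gripper_force": force on a finger pad.
Only numpy, scipy, OpenCV 4.12 (cv2) and the standard library are available. Lean on these libraries where they do the work, as an engineer would, in place of code of your own. Each camera call takes 0.05 s, during which the arm holds its last target. There are 200 camera calls.

### The job

Take the steel pry bar by its thick handle, put its thin end under the near rail of the wooden light box over the round-topped block, and push the handle down to the bench so that the near side of the box rises; the bar's own weight then keeps it there when you let go. Then slip the thin wooden shim (not the thick offcut) flat on the bench and straight under the box's near left foot, so that it lies beneath the foot's middle, and leave it there with the bar as it is. Do not lift or shove the box with the gripper.

Things in the scene. Friction and masses are not known exactly. Their poses are not given: they have to be found in the camera images.
- bar_grip (a point): Steel pry bar, 0.95 kg, 360 mm long, flat underside. Blade 22 mm wide, 6 thick; dark handle 28 mm wide, 24 high, undersides flush. Point: balance point, mid-handle, 12 mm above the underside; x axis along the bar to the thin tip, z up. Tip 265 mm ahead; handle from 45 ahead to 95 behind. With the tip 15 to 35 mm under the box its weight holds the box up, handle end on the bench, sloping 7 degrees.
- lightbox: Loose wooden light box with leaded coloured-glass top, about 2.5 kg, on four feet: 280 mm deep (x), 340 wide (y), flat underside 32 mm above the bench, top at 58. Origin: middle of the near rail's front face, at bench level; x points away from the robot into the box, y left, z up. Levered fully, its near feet stand about 15 mm off the bench.
- fulcrum: Pale wooden block screwed to the bench, 55 mm in front of the middle of the box's near rail (centre to rail face): 30 mm deep (x), 90 wide (y), 32 high. Origin: centre of its underside; axes parallel to the box's. Its top is a ridge along y, rounded to 8 mm radius about a line 24 mm above the bench; the bar pivots on it.
- foot (a point): Near left foot of the light box (robot's side, its left): a wooden block 30 by 30 mm, 32 high. Point: centre of its underside, at x = +20, y = +150 mm in the box's frame; axes as the box's. The foot's near face is 5 mm behind the rail's front face.
- shim_center (a point): Thin pale wooden shim, a plain flat plate 130 mm long (x), 40 wide (y), 10 thick, 50 g, lying loose on the bench on the left. Point: its centre, 5 mm above its underside. An offcut of the same length and width but 36 mm thick lies near it: too thick to go under.
Things that resemble listed ones, but are neither listed nor needed, are in the scene too. Leave any black look-alike of the part that bears shim_center alone.

How it is judged (in metres and radians):
On the way:
1. the bar, over the block, has been pushed down and the near left foot stands at least 11.5 mm off the bench (height (world z) of foot above 0.0115 m and height (world z) of bar_grip below 0.045 m and x of bar_grip in the frame of lightbox between -0.28 and -0.17 m and y of bar_grip in the frame of lightbox between -0.09 and 0.09 m), for 0.3 s.
At the end, for the whole second after the job is handed in: Shim flat on the bench, lengthwise (within 15 degrees) under the near left foot: centre within 18 mm sideways of the foot centre and at most 66 mm in front of it. Bar still across the block, grip point under 45 mm high, foot at least 11.5 mm off the bench (all of step 1 and x of shim_center in the frame of foot between -0.066 and 0.02 m and y of shim_center in the frame of foot between -0.018 and 0.018 m and angle between the x axis of shim_center and the x axis of lightbox, either way round below 0.26 rad and angle between shim_center's own z axis and vertical below 0.08 rad and height (world z) of shim_center between 0.001 and 0.01 m); the robot touches nothing.
It fails at once if the light box was lifted or pushed with the gripper (over 5 N) (contact force between any of the fingers, the arm and lightbox above 5 N).
It fails at once if the light box was shoved along the bench by more than 40 mm (distance of lightbox from where it was at the start of the episode above 0.04 m).
It also fails if it takes over 56 s, if anything falls off the work surface, if the arm or the gripper's body presses on something with over 40 N, if the wrist force passes 120 N, or if a joint passes its speed limit or range.

## Working session

There is one attempt and no reset: what is moved stays moved. The work goes in short steps, Python scripts to look and compute and a shell command to move; the robot and the scene stay as the last step left them, time stands still between calls to the robot, and variables do not carry over. Pictures are saved under pics/ and viewed, at most 10 in all, crops included, and the job is handed in when it is done.

```bash
mkdir -p pics; cat > h.py <<'E'
import numpy as np, cv2
from station import r, cams
def cal(n):
    c=cams.get_calibration(n); K=np.array(c["camera_matrix"],float); R=cv2.Rodrigues(np.array(c["rvec"],float))[0]; t=np.array(c["tvec"],float).ravel(); return K,R,t
def px(n,u,v,z=0.):
    K,R,t=cal(n); d=R.T@np.linalg.solve(K,[u,v,1]); c=-R.T@t; return c+d*(z-c[2])/d[2]
def proj(n,p):
    K,R,t=cal(n); q=K@(R@np.array(p,float)+t); return q[:2]/q[2]
def snap(n,f,crop=None,s=1.5):
    im=cams.capture(n)[...,::-1]
    if crop: x0,y0,x1,y1=crop; im=im[y0:y1,x0:x1]
    cv2.imwrite("pics/"+f,cv2.resize(im,None,fx=s,fy=s,interpolation=cv2.INTER_CUBIC))
E
python3 - <<'E'
from h import *
for n in("top","side"):
    snap(n,n+"0.png"); K,R,t=cal(n); print(n,-R.T@t,R[2],K[0,0])
s=r.sense(); print(s["time_s"],s["ee_rot"],s["tcp_pos"],s["wrist_force"],s["gripper_width"])
E
```

```text
top [0.31766129 0.11589177 0.98245116] [ 0.19297133 -0.02572189 -0.98086719] 460.8990285267516
side [0.28662494 0.67445354 0.56243814] [ 0.24767021 -0.69969849 -0.67013542] 370.1960515521534
0.1 [[-9.31744235e-01 -3.63114303e-01 -8.27193324e-04]
 [-3.63115226e-01  9.31742505e-01  1.79914816e-03]
 [ 1.17434750e-04  1.97671241e-03 -9.99998039e-01]] [ 0.22687837 -0.58179182  0.22156266] [-0.28748411  0.00479734  0.0434429 ] 0.9973050195040372
```

View pics/top0.png

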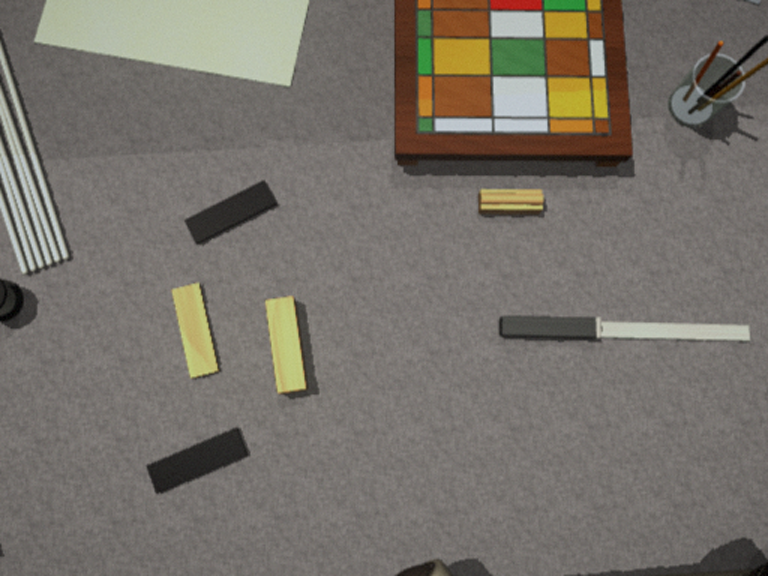

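View pics/side0.png

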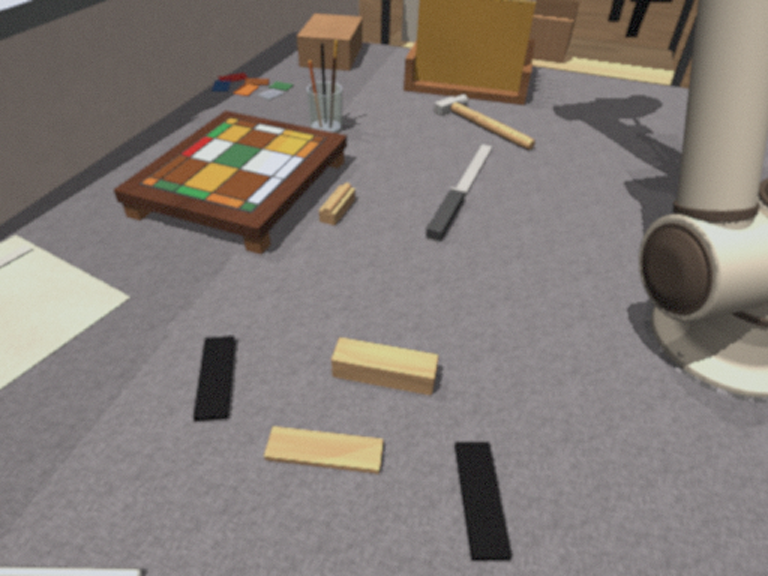

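The top view shows the bar with its handle from (500,327) to (599,328) and the tip at (749,332). The box's near rail runs from (396,157) to (630,157) and the fulcrum is at (511,200). The thin shim is at (195,330). The thick offcut at (286,344) stands taller in the side view, and there are two black look-alikes.

```bash
python3 - <<'E'
from h import *
P=lambda u,v,z:px("top",u/1.5,v/1.5,z)
a=P(501,327,.02);b=P(599,328,.02);t=P(749,332.5,.005)
print("bar",a,b,t,np.linalg.norm((t-a)[:2]),np.degrees(np.arctan2(*(t-a)[1::-1])))
S=lambda u,v,z:px("side",u/1.5,v/1.5,z)
print("bar side",S(436,228,.012),S(486,148,.005))
L=P(396,150,.058);R=P(630,151,.058);print("rail top",L,R,np.linalg.norm(L-R))
L=P(396,158,.032);R=P(630,158,.032);print("rail bot",L,R,np.linalg.norm(L-R))
print("ful top",P(480,199,.032),P(543,199,.032))
c=[P(*q,.01) for q in((173,290),(199,284),(217,371),(191,377))];c=np.array(c)
print("shim",c,c.mean(0), np.linalg.norm(c[1]-c[2]),np.linalg.norm(c[0]-c[1]))
c=np.array([S(*q,.01) for q in((272,428),(383,438),(380,465),(265,457))]);print(c,c.mean(0))
E
```

```text
bar [ 0.44530484 -0.06771949  0.02      ] [ 0.44081438 -0.20648909  0.02      ] [ 0.43141375 -0.42820063  0.005     ] 0.3607486832681758 -92.20679268704578
bar side [ 0.44479685 -0.08891467  0.012     ] [ 0.42605095 -0.41702487  0.005     ]
rail top [0.69634623 0.07463186 0.058     ] [ 0.68938395 -0.25992625  0.058     ] 0.3346305480491849
rail bot [0.6946542  0.07380972 0.032     ] [ 0.68897086 -0.2694789   0.032     ] 0.34333565938062466
ful top [ 0.63013153 -0.04562864  0.032     ] [ 0.62849262 -0.13692123  0.032     ]
shim [[0.5099789  0.39572781 0.01      ]
 [0.51793073 0.35918695 0.01      ]
 [0.39371667 0.33086907 0.01      ]
 [0.38625608 0.3666203  0.01      ]] [0.45197059 0.36310103 0.01      ] 0.12740108640152437 0.03739607153023879
[[0.51612877 0.36324598 0.01      ]
 [0.39129806 0.3294707  0.01      ]
 [0.38287404 0.36300172 0.01      ]
 [0.50549564 0.39958237 0.01      ]] [0.44894913 0.36382519 0.01      ]
```

```bash
cat >> h.py <<'E'
from scipy.spatial.transform import Rotation as Ro
def rot(yawy,pitch=0):
    """tool down, closing axis y at world yaw yawy (deg); pitch>0: about bar's left axis, lowers forward end"""
    a=np.radians(yawy); y=np.array([np.cos(a),np.sin(a),0]); z=np.array([0,0,-1.]); R=np.column_stack([np.cross(y,z),y,z]); return R,y
def go(R1,p1,n=10):
    s=r.sense(); R0=np.array(s["ee_rot"]);p0=np.array(s["tcp_pos"]); R1=np.array(R1); d=np.array(p1)-p0
    w=Ro.from_matrix(R0.T@R1).as_rotvec(degrees=True)/6
    np.set_printoptions(precision=4,suppress=True)
    print("t",s["time_s"],"turn units",w,"shift before-axes",R0.T@d,"after-axes",R1.T@d)
E
python3 - <<'E'
from h import *
go(rot(177.8)[0],[.4416,-.163,.10])
E
```

```text
t 0.1 turn units [  0.0174   0.01   -11.0847] shift before-axes [-0.3521  0.312   0.1221] after-axes [-0.4267 -0.1985  0.1216]
```

```bash
python3 -m handwheel '[[[0,0,-1.232,0,0,0,0.087],[0,0,-1.232,0,0,0,0.087],[0,0,-1.232,0,0,0,0.087],[0,0,-1.232,0,0,0,0.087],[0,0,-1.232,0,0,0,0.087],[0,0,-1.232,0,0,0,0.087],[0,0,-1.232,0,0,0,0.087],[0,0,-1.232,0,0,0,0.087],[0,0,-1.232,0,0,0,0.087]]]'
python3 -m handwheel '[[[0,0,0,-0.036,-0.0165,0.01,0.087],[0,0,0,-0.036,-0.0165,0.01,0.087],[0,0,0,-0.036,-0.0165,0.01,0.087],[0,0,0,-0.036,-0.0165,0.01,0.087],[0,0,0,-0.036,-0.0165,0.01,0.087],[0,0,0,-0.036,-0.0165,0.01,0.087],[0,0,0,-0.036,-0.0165,0.01,0.087],[0,0,0,-0.036,-0.0165,0.01,0.087],[0,0,0,-0.036,-0.0165,0.01,0.087],[0,0,0,-0.036,-0.0165,0.01,0.087],[0,0,0,-0.036,-0.0165,0.01,0.087],[0,0,0,-0.031,-0.017,0.01,0.087]]]'
python3 - <<'E'
from h import *
snap("side","s1.png",(230,60,400,190),4)
print(r.sense()["joints"],r.sense()["tcp_pos"]); go(rot(177.8)[0],[.4416,-.163,.004])
E
```

```text
time_s: 1.0
tcp_pos: [0.2269, -0.582, 0.2219]
ee_rot: [[-0.033, -0.999, -0.001], [-0.999, 0.033, 0.001], [-0.001, 0.001, -1.0]]
wrist_force: [0.3, 0.5, 0.7]
gripper_width: 1.0
gripper_force: 0.0
time_s: 2.2
tcp_pos: [0.4417, -0.1613, 0.1021]
ee_rot: [[-0.037, -0.999, -0.0], [-0.999, 0.037, 0.0], [-0.0, 0.0, -1.0]]
wrist_force: [0.8, -1.0, 0.2]
gripper_width: 1.003
gripper_force: 0.0
[ 1.06790158e-01  1.49881195e+01 -3.01281005e+01 -3.83349599e-02
 -4.48981126e+01 -2.02843221e+00] [ 0.44389019 -0.15882817  0.10088238]
t 2.25 turn units [0.0026 0.0044 0.0419] shift before-axes [0.0043 0.0021 0.0969] after-axes [0.0043 0.0021 0.0969]
```

View pics/s1.png

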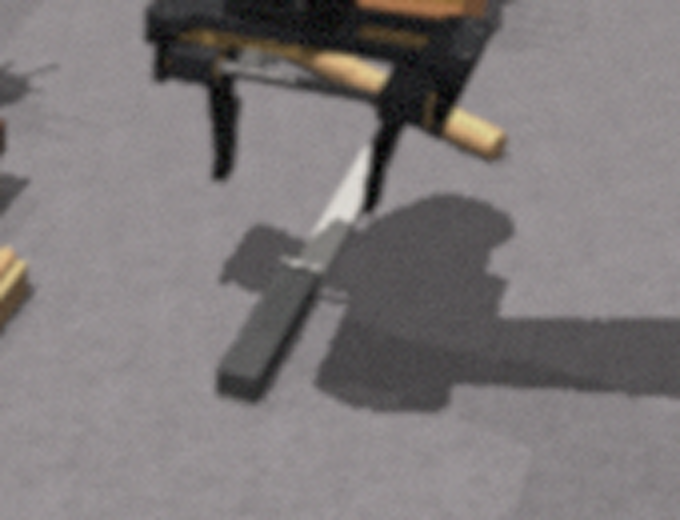

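The crop shows the open fingers straddling the line of the bar. The handle's back top edge is at (240,378) and the junction with the blade is near (305,265).

```bash
python3 - <<'E'
from h import *
print(px("side",230+240/4,60+378/4,.024),px("side",230+310/4,60+268/4,.024)); go(rot(177.8)[0],[.4416,-.163,.004])
E
```

```text
[ 0.44004674 -0.06146039  0.024     ] [ 0.42989404 -0.20210023  0.024     ]
t 2.25 turn units [0.0026 0.0044 0.0419] shift before-axes [0.0043 0.0021 0.0969] after-axes [0.0043 0.0021 0.0969]
```

```bash
python3 -m handwheel '[[[0,0,0,0.0005,0.001,0.024,0.087],[0,0,0,0.0005,0.001,0.024,0.087],[0,0,0,0.0005,0,0.024,0.087],[0,0,0,0,0,0.016,0.087],[0,0,0,0,0,0.007,0.087],[0,0,0,0,0,0,0.0],[0,0,0,0,0,0,0.0],[0,0,0,0,0,0,0.0],[0,0,0,0,0,0,0.0],[0,0,0,0,0,0,0.0],[0,0,0,0,0,0,0.0],[0,0,0,0,0,0,0.0]]]'
```

```text
time_s: 3.45
tcp_pos: [0.4396, -0.1645, 0.0077]
ee_rot: [[-0.038, -0.999, 0.0], [-0.999, 0.038, -0.0], [-0.0, -0.0, -1.0]]
wrist_force: [-0.1, -0.6, -1.0]
gripper_width: 0.447
gripper_force: 0.0
```

```bash
python3 -m handwheel '[[[0,0,0,-0.002,0,0.003,0.0],[0,0,0,0,0,0,0.0],[0,0,0,0,0,0,0.0],[0,0,0,0,0,0,0.0],[0,0,0,0,0,0,0.0],[0,0,0,0,0,0,0.0],[0,0,0,0,0,0,0.0],[0,0,0,0,0,0,0.0]]]'
python3 -m handwheel '[[[0,0,0,0,0,-0.01,0],[0,0,0,0,0,-0.02,0],[0,0,0,0,0,-0.03,0],[0,0,0,0,0,-0.03,0],[0,0,0,0,0,-0.03,0],[0,0,0,0,0,-0.02,0],[0,0,0,0,0,-0.01,0],[0,0,0,0,0,0,0],[0,0,0,0,0,0,0],[0,0,0,0,0,0,0]]]'
python3 - <<'E'
from h import *
snap("side","s2.png",(200,20,400,170),4); print(r.sense()["moment"])
R=rot(268.9)[0]; R12=R@Ro.from_rotvec([0,0,0]).as_matrix()
go(R,[.40,-.0905,.15]); print(R)
E
```

```text
time_s: 4.25
tcp_pos: [0.4398, -0.1625, 0.0046]
ee_rot: [[-0.037, -0.999, 0.0], [-0.999, 0.037, -0.0], [0.0, -0.0, -1.0]]
wrist_force: [4.1, 0.8, -2.7]
gripper_width: 0.319
gripper_force: 30.0
time_s: 5.25
tcp_pos: [0.4377, -0.1623, 0.1526]
ee_rot: [[-0.039, -0.999, -0.005], [-0.999, 0.039, 0.001], [-0.001, 0.005, -1.0]]
wrist_force: [0.3, 0.3, -9.3]
gripper_width: 0.319
gripper_force: 30.0
[0.00243215 0.11823833 0.03130868]
t 5.3 turn units [  0.0298   0.0373 -15.1834] shift before-axes [-0.0703  0.0408  0.003 ] after-axes [-0.0395 -0.0711  0.0028]
[[ 0.9998 -0.0192  0.    ]
 [-0.0192 -0.9998  0.    ]
 [ 0.      0.     -1.    ]]
```

View pics/s2.png

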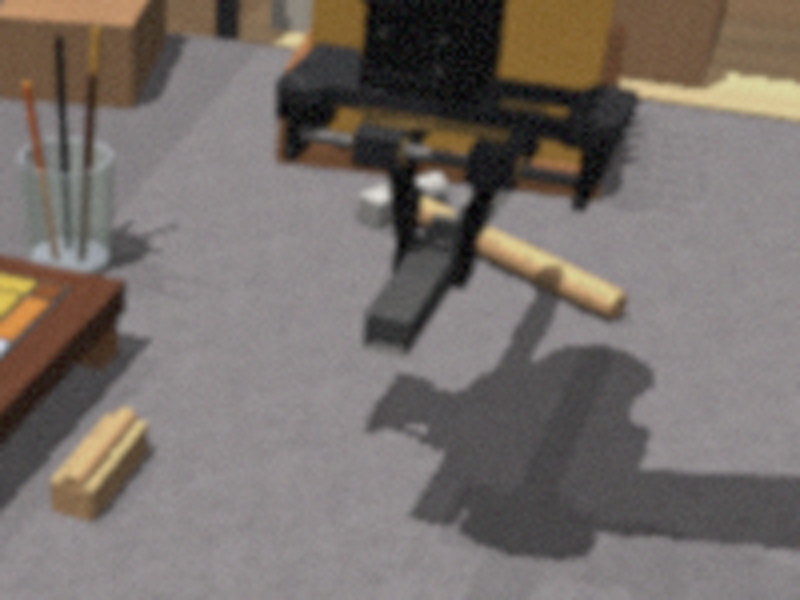

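The bar is held by the handle and level, with the fulcrum clear at about (100,460) in the crop. Next I turn it to face the box.

```bash
python3 -m handwheel '[[[0,0,-1.265,0,0,0,0],[0,0,-1.265,0,0,0,0],[0,0,-1.265,0,0,0,0],[0,0,-1.265,0,0,0,0],[0,0,-1.265,0,0,0,0],[0,0,-1.265,0,0,0,0],[0,0,-1.265,0,0,0,0],[0,0,-1.265,0,0,0,0],[0,0,-1.265,0,0,0,0],[0,0,-1.265,0,0,0,0],[0,0,-1.265,0,0,0,0],[0,0,-1.265,0,0,0,0]]]'
python3 -m handwheel '[[[0,0,0,-0.01,-0.025,0,0],[0,0,0,-0.01,-0.025,0,0],[0,0,0,-0.001,-0.021,0,0],[0,-0.6,0,0,0,0,0],[0,-0.6,0,0,0,0,0],[0,-0.6,0,0,0,0,0],[0,-0.53,0,0,0,0,0],[0,0,0,0,0,0,0],[0,0,0,0,0,0,0],[0,0,0,0,0,0,0]]]'
cat >> h.py <<'E'
def pit(th,yaw=268.9):
    R,y=rot(yaw); return Ro.from_rotvec(-np.radians(th)*y).as_matrix()@R
E
python3 - <<'E'
from h import *
go(pit(14),[.416,-.0907,.097])
E
```

```text
time_s: 6.5
tcp_pos: [0.4388, -0.1624, 0.1533]
ee_rot: [[1.0, -0.014, -0.003], [-0.014, -1.0, 0.0], [-0.003, -0.0, -1.0]]
wrist_force: [1.1, -0.7, -10.0]
gripper_width: 0.322
gripper_force: 30.0
time_s: 7.5
tcp_pos: [0.4194, -0.0912, 0.1543]
ee_rot: [[0.97, -0.019, -0.241], [-0.019, -1.0, 0.005], [-0.241, -0.0, -0.97]]
wrist_force: [-0.5, -0.4, -9.9]
gripper_width: 0.322
gripper_force: 30.0
t 7.5 turn units [-0.0006 -0.0049 -0.    ] shift before-axes [ 0.0105 -0.0004  0.0564] after-axes [ 0.0105 -0.0004  0.0564]
```

```bash
python3 -m handwheel '[[[0,0,0,0.002,0,0.012,0],[0,0,0,0.002,0,0.012,0],[0,0,0,0.002,0,0.012,0],[0,0,0,0.002,0,0.0105,0],[0,0,0,0,0,0,0],[0,0,0,0,0,0,0],[0,0,0,0,0,0,0]]]'
python3 - <<'E'
from h import *
import cv2
a=cams.capture("top")[90:250,240:440,::-1]; b=cams.capture("side")[60:220,60:330,::-1]
a=cv2.resize(a,None,fx=3,fy=3,interpolation=2)[:, :530]; b=cv2.resize(b,None,fx=3,fy=3,interpolation=2)
cv2.imwrite("pics/a3.png",a); cv2.imwrite("pics/b3.png",b[:, :800])
go(pit(14),[.416,-.0907,.095])
E
```

```text
time_s: 8.2
tcp_pos: [0.4172, -0.0911, 0.1082]
ee_rot: [[0.971, -0.019, -0.24], [-0.018, -1.0, 0.004], [-0.24, 0.0, -0.971]]
wrist_force: [0.2, -0.5, -9.2]
gripper_width: 0.32
gripper_force: 30.0
t 8.3 turn units [-0.0002 -0.0192  0.0033] shift before-axes [ 0.0021 -0.0003  0.013 ] after-axes [ 0.0021 -0.0003  0.013 ]
```

View pics/b3.png

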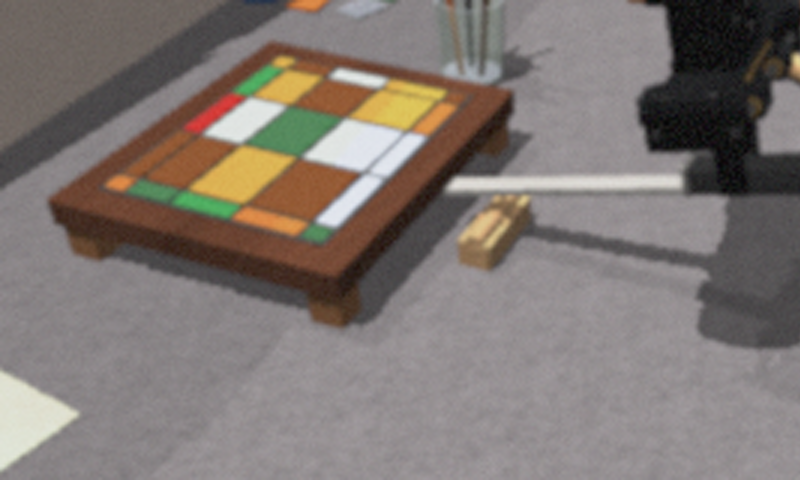

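View pics/a3.png

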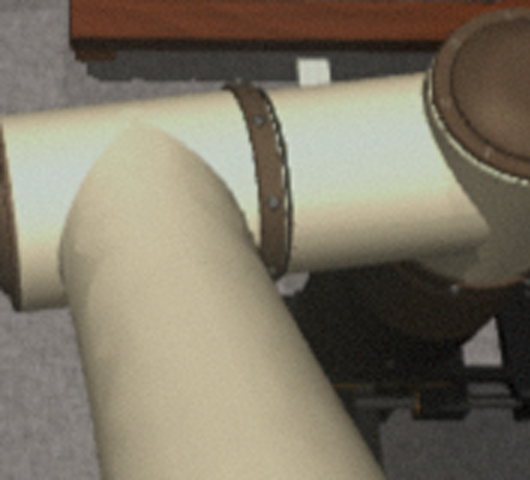

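The side crop shows the tip at (448,186), in front of the rail and above the ridge. The top crop shows the tip's far edge at (314,60) and the rail's lower front edge at row 50. Next I triangulate the tip and recheck the rail.

```bash
python3 - <<'E'
from h import *
def P(n): K,R,t=cal(n); return K@np.column_stack([R,t])
a=np.array([240+314/3,90+60/3]);b=np.array([60+448/3,60+186/3])
X=cv2.triangulatePoints(P("top"),P("side"),a,b).ravel();X=X[:3]/X[3];print("tip",X,proj("top",X)-a,proj("side",X)-b)
s=r.sense();R=np.array(s["ee_rot"]);p=np.array(s["tcp_pos"]);print("pred tip top",p+R@[.265,0,0.0046-.006])
print("rail top left corner side",px("side",60+338/3,60+272/3,.058),"bot left",px("side",60+338/3,60+292/3,.032),"right top",px("side",60+512/3,60+93/3,.058))
print("rail bot top-cam",px("top",240+300/3,90+51/3,.032),px("top",240+300/3,90+40/3,.058))
# ridge
print("ful side top ends",px("side",60+478/3,60+240/3,.032),px("side",60+515/3,60+197/3,.032))
E
```

```text
tip [ 0.67691098 -0.1005584   0.04064116] [0.09384473 0.3153961 ] [-0.39565812 -0.11481135]
pred tip top [ 0.6746139  -0.09589025  0.04586053]
rail top left corner side [0.68815303 0.07205624 0.058     ] bot left [0.69553849 0.06501695 0.032     ] right top [ 0.67763645 -0.25491026  0.058     ]
rail bot top-cam [ 0.68803895 -0.09254727  0.032     ] [ 0.68616843 -0.08733694  0.058     ]
ful side top ends [ 0.62206346 -0.04384367  0.032     ] [ 0.61894751 -0.11877233  0.032     ]
```

```bash
python3 -m handwheel '[[[0,0,0,0.0015,0,0.006,0],[0,0,0,0.0015,0,0.006,0],[0,0,0,0,0,0,0],[0,0,0,0.005,0,0,0],[0,0,0,0.005,0,0,0],[0,0,0,0.005,0,0,0],[0,0,0,0.005,0,0,0],[0,0,0,0,0,0,0],[0,0,0,0,0,0,0]]]'; python3 - <<'E'
from h import *
s=r.sense();R=np.array(s["ee_rot"]);p=np.array(s["tcp_pos"]);print(p,"pred tip bottom",p+R@[.265,0,0.0046],s["wrist_force"],s["moment"])
E
```

```text
time_s: 9.2
tcp_pos: [0.4358, -0.0915, 0.0902]
ee_rot: [[0.97, -0.019, -0.242], [-0.019, -1.0, 0.005], [-0.242, 0.0, -0.97]]
wrist_force: [0.2, 0.1, -9.5]
gripper_width: 0.322
gripper_force: 30.0
[ 0.43581298 -0.0914543   0.09015683] pred tip bottom [ 0.69175588 -0.09636979  0.02148931] [ 0.23964237  0.12603685 -9.48340431] [-0.08570128 -0.97302916 -0.00297017]
```

```bash
python3 -m handwheel '[[[0,0,0,0.005,0,0,0],[0,0,0,0.005,0,0,0],[0,0,0,0.005,0,0,0],[0,0,0,0.005,0,0,0],[0,0,0,0.003,0,0,0],[0,0,0,0,0,0,0],[0,0,0,0,0,0,0]]]'; python3 - <<'E'
from h import *
s=r.sense();R=np.array(s["ee_rot"]);p=np.array(s["tcp_pos"]);print(p,"pred tip bottom",p+R@[.265,0,0.0046],s["wrist_force"],s["moment"])
snap("side","s4.png",(120,70,320,200),4)
E
```

```text
time_s: 9.9
tcp_pos: [0.458, -0.0919, 0.0846]
ee_rot: [[0.97, -0.019, -0.242], [-0.019, -1.0, 0.005], [-0.242, -0.0, -0.97]]
wrist_force: [-1.1, 0.2, -9.7]
gripper_width: 0.317
gripper_force: 30.0
[ 0.45800841 -0.0918559   0.08462551] pred tip bottom [ 0.71395572 -0.09674954  0.01597284] [-1.0789026   0.22476632 -9.71801207] [-0.05647744 -0.96136634 -0.00466945]
```

View pics/s4.png

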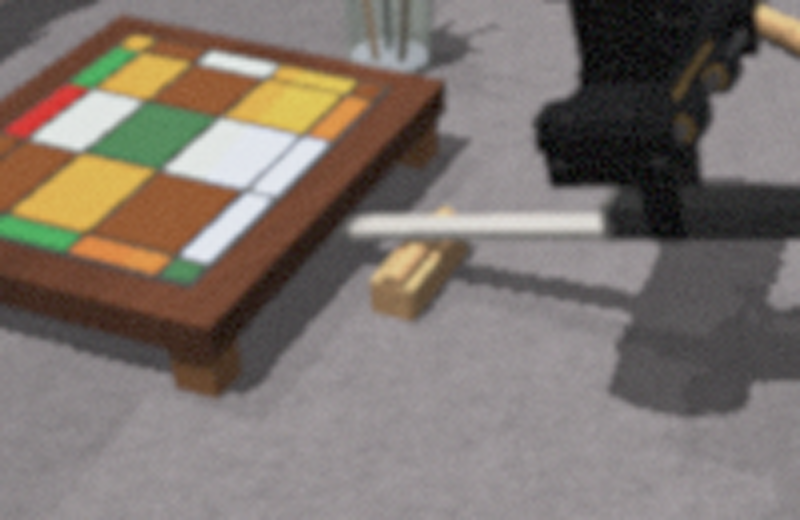

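```bash
python3 - <<'E'
from h import *
f=lambda p:(proj("side",p)-[120,70])*4
for p in ([.690,-.097,.032],[.690,-.086,.027],[.714,-.086,.022],[.714,-.086,.016],[.635,-.097,.032],[.635,-.086,.036],[.6935,.073,.032],[.6935,.073,.058]): print(p,f(p))
E
```

```text
[0.69, -0.097, 0.032] [336.45528868 217.4792538 ]
[0.69, -0.086, 0.027] [329.81495793 232.05558749]
[0.714, -0.086, 0.022] [298.0839244  231.24538554]
[0.714, -0.086, 0.016] [298.78472419 238.86851881]
[0.635, -0.097, 0.032] [411.76110395 234.05560729]
[0.635, -0.086, 0.036] [404.94248439 237.1956689 ]
[0.6935, 0.073, 0.032] [207.09381443 357.57050971]
[0.6935, 0.073, 0.058] [201.70243806 321.54559764]
```

```bash
python3 -m handwheel '[[[0,0,0,0,0,0.003,0],[0,0.29,0,-0.0003,0,0.0057,0],[0,0.29,0,-0.0003,0,0.0057,0],[0,0.29,0,-0.0003,0,0.0057,0],[0,0.29,0,-0.0003,0,0.0057,0],[0,0.29,0,-0.0003,0,0.0057,0],[0,0.29,0,-0.0003,0,0.0057,0],[0,0.29,0,-0.0003,0,0.0057,0],[0,0.29,0,-0.0003,0,0.0057,0],[0,0,0,0,0,0,0],[0,0,0,0,0,0,0]]]'
```

```text
time_s: 11.05
tcp_pos: [0.449, -0.0918, 0.0379]
ee_rot: [[1.0, -0.018, -0.002], [-0.018, -1.0, -0.0], [-0.002, 0.0, -1.0]]
wrist_force: [1.1, -0.2, -2.7]
gripper_width: 0.316
gripper_force: 30.0
```

```bash
python3 -m handwheel '[[[0,0.29,0,-0.0003,0,0.0057,0],[0,0.29,0,-0.0003,0,0.0057,0],[0,0.29,0,-0.0003,0,0.0057,0],[0,0.29,0,-0.0003,0,0.0057,0],[0,0,0,0,0,0,0],[0,0,0,0,0,0,0],[0,0,0,0,0,0,0]]]'
```

```text
time_s: 11.75
tcp_pos: [0.4498, -0.0917, 0.0152]
ee_rot: [[0.992, -0.019, 0.121], [-0.019, -1.0, -0.002], [0.122, 0.0, -0.993]]
wrist_force: [-0.7, -1.1, 4.3]
gripper_width: 0.319
gripper_force: 30.0
```

```bash
python3 -m handwheel '[[[0,0,0,0,0,0.001,0.06],[0,0,0,0,0,0,0.06],[0,0,0,0,0,0,0.06],[0,0,0,0,0,0,0.06],[0,0,0,0,0,0,0.06],[0,0,0,0,0,0,0.06]]]'; python3 - <<'E'
from h import *
snap("side","s5.png",(110,60,330,220),3.6); go(rot(283.5)[0],[.401,.352,.1])
E
```

```text
time_s: 12.35
tcp_pos: [0.4488, -0.0917, 0.0132]
ee_rot: [[0.993, -0.019, 0.12], [-0.019, -1.0, -0.002], [0.12, 0.0, -0.993]]
wrist_force: [-0.1, 0.6, 0.1]
gripper_width: 0.674
gripper_force: 0.0
t 12.4 turn units [ 0.1465 -1.1425 -2.4279] shift before-axes [-0.0454 -0.4427 -0.0929] after-axes [ 0.0571 -0.4426 -0.0868]
```

View pics/s5.png

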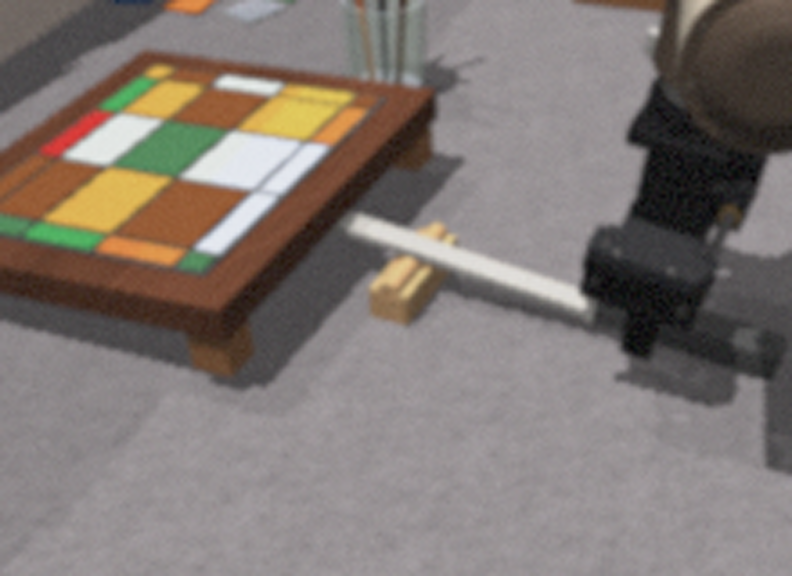

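The bar slopes up over the block, with its blade going under the rail at (350,225). The near-left foot at (220,350) is off the bench, and the open fingers no longer press on the bar. I withdraw and go to the shim.

```bash
python3 -m handwheel '[[[0,0,0,0,0,-0.01,0.06],[0,0,0,0,0,-0.02,0.07],[0,0,0,0,0,-0.03,0.08],[0,0,0,0,0,-0.04,0.08],[0,-0.38,0,0,0,0,0.08],[0,-0.38,0,0,0,0,0.08],[0,-0.38,0,0,0,0,0.08],[0,0,-0.8,0,0,0,0.08],[0,0,-0.8,0,0,0,0.08],[0,0,-0.8,0,0,0,0.08]]]'
python3 - <<'E'
from h import *
go(rot(283.5)[0],[.401,.352,.08])
E
```

```text
time_s: 13.4
tcp_pos: [0.4366, -0.0915, 0.1124]
ee_rot: [[0.972, 0.233, 0.001], [0.233, -0.972, 0.0], [0.001, 0.0, -1.0]]
wrist_force: [0.1, 0.0, -0.6]
gripper_width: 0.921
gripper_force: 0.0
t 13.4 turn units [ 0.001  -0.0056 -0.0002] shift before-axes [ 0.0688 -0.4395  0.0324] after-axes [ 0.0689 -0.4395  0.0324]
```

```bash
python3 -m handwheel '[[[0,0,0,0.0065,-0.04,0,0.07],[0,0,0,0.0065,-0.04,0,0.07],[0,0,0,0.0065,-0.04,0,0.07],[0,0,0,0.0065,-0.04,0,0.07],[0,0,0,0.0065,-0.04,0,0.07],[0,0,0,0.0065,-0.04,0,0.07],[0,0,0,0.0065,-0.04,0,0.07],[0,0,0,0.0065,-0.04,0,0.07],[0,0,0,0.0065,-0.04,0.01,0.07],[0,0,0,0.0065,-0.04,0.01,0.07],[0,0,0,0.0035,-0.0395,0.01,0.07],[0,0,0,0,0,0,0.07]]]'
python3 -m handwheel '[[[0,0,0,0,0,0,0.07],[0,0,0,0,0,0,0.07]]]'
python3 - <<'E'
from h import *
a=cams.capture("side")[190:350,150:330,::-1]; cv2.imwrite("pics/s6.png",cv2.resize(a,None,fx=3.7,fy=3.7,interpolation=2))
s=r.sense(); p=np.array(s["tcp_pos"]); print((proj("side",[p[0],p[1],.01])-[150,190])*3.7)
go(rot(283.5)[0],[.401,.352,.003])
E
```

```text
time_s: 14.6
tcp_pos: [0.4018, 0.3557, 0.0811]
ee_rot: [[0.972, 0.235, 0.001], [0.235, -0.972, -0.0], [0.001, 0.001, -1.0]]
wrist_force: [-0.0, -0.8, -1.1]
gripper_width: 0.809
gripper_force: 0.0
time_s: 14.8
tcp_pos: [0.4021, 0.3511, 0.0825]
ee_rot: [[0.973, 0.23, 0.001], [0.23, -0.973, -0.001], [0.0, 0.001, -1.0]]
wrist_force: [0.2, -0.1, -0.0]
gripper_width: 0.805
gripper_force: 0.0
[351.23973124 407.87370799]
t 14.85 turn units [ 0.0043 -0.007  -0.0416] shift before-axes [-0.0011 -0.0014  0.0797] after-axes [-0.001  -0.0014  0.0797]
```

View pics/s6.png

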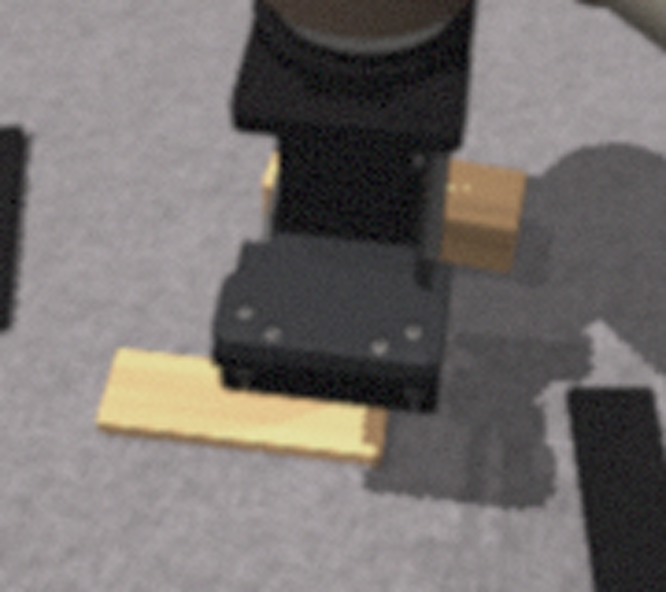

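The crop shows the thin shim from (100,430) to (383,455). The TCP projects to (351,408), just inside its near end, and the offcut behind is clear of it.

```bash
python3 -m handwheel '[[[0,0,0,0,0,0.025,0.07],[0,0,0,0,-0.001,0.025,0.07],[0,0,0,0,0,0.02,0.07],[0,0,0,0,0,0.0095,0.07],[0,0,0,0,0,0,0.07],[0,0,0,0,0,0,0.02],[0,0,0,0,0,0,0.02],[0,0,0,0,0,0,0.02],[0,0,0,0,0,0,0.02],[0,0,0,0,0,0,0.02],[0,0,0,0,0,0,0.02],[0,0,0,0,0,0,0.02]]]'
python3 -m handwheel '[[[0,0,0,0,0,0,0.02],[0,0,0,0,0,0,0.02]]]'
```

```text
time_s: 16.05
tcp_pos: [0.4023, 0.3532, 0.0035]
ee_rot: [[0.973, 0.23, 0.001], [0.23, -0.973, 0.0], [0.002, -0.0, -1.0]]
wrist_force: [-0.5, -0.3, 4.7]
gripper_width: 0.454
gripper_force: 30.0
time_s: 16.25
tcp_pos: [0.4023, 0.3532, 0.0035]
ee_rot: [[0.973, 0.23, 0.001], [0.23, -0.973, 0.0], [0.001, -0.0, -1.0]]
wrist_force: [-0.8, -0.5, 5.9]
gripper_width: 0.451
gripper_force: 30.0
```

```bash
python3 -m handwheel '[[[0,0,0,0,0,-0.01,0.02],[0,0,0,0,0,-0.02,0.02],[0,0,0,0,0,-0.03,0.02],[0,0,0,0,0,-0.01,0.02],[0,0,0.6,0,0,0,0.02],[0,0,0.6,0,0,0,0.02],[0,0,0.6,0,0,0,0.02],[0,0,0.6,0,0,0,0.02],[0,0,0,0,0,0,0.02]]]'
python3 - <<'E'
from h import *
go(rot(268.9)[0],[.535,.057,.06])
E
```

```text
time_s: 17.15
tcp_pos: [0.4018, 0.3526, 0.0726]
ee_rot: [[1.0, -0.019, 0.0], [-0.019, -1.0, -0.001], [0.0, 0.001, -1.0]]
wrist_force: [-0.5, -0.3, -0.1]
gripper_width: 0.452
gripper_force: 30.0
t 17.15 turn units [ 0.0059 -0.0031 -0.0003] shift before-axes [0.1389 0.293  0.0128] after-axes [0.1389 0.293  0.0126]
```

```bash
python3 -m handwheel '[[[0,0,0,0.015,0.033,0,0.02],[0,0,0,0.015,0.033,0,0.02],[0,0,0,0.015,0.033,0,0.02],[0,0,0,0.015,0.033,0,0.02],[0,0,0,0.015,0.033,0,0.02],[0,0,0,0.015,0.033,0,0.02],[0,0,0,0.015,0.033,0.01,0.02],[0,0,0,0.015,0.033,0.01,0.02],[0,0,0,0.019,0.029,0.01,0.02],[0,0,0,0,0,0.01,0.02],[0,0,0,0,0,0.01,0.02],[0,0,0,0,0,0,0.02]]]'
python3 -m handwheel '[[[0,0,0,0,0,0.01,0.02],[0,0,0,0,0,0.005,0.02],[0,0,0,0,0,0,0.02],[0,0,0,0,0,0,0.02]]]'
python3 - <<'E'
from h import *
cv2.imwrite("pics/side7.png",cams.capture("side")[...,::-1]); cv2.imwrite("pics/top7.png",cams.capture("top")[...,::-1])
a=cv2.imread("pics/side7.png")[95:215,110:260]; b=cv2.imread("pics/top7.png")[60:240,220:320]
a=cv2.resize(a,(500,400),interpolation=2); b=cv2.resize(b,(300,540),interpolation=2)
o=np.zeros((540,800,3),np.uint8); o[:400,:500]=a; o[:,500:]=b; cv2.imwrite("pics/c7.png",o)
go(rot(268.9)[0],[.629,.057,.005])
E
```

```text
time_s: 18.35
tcp_pos: [0.5339, 0.0574, 0.0215]
ee_rot: [[1.0, -0.018, -0.003], [-0.018, -1.0, -0.001], [-0.003, 0.001, -1.0]]
wrist_force: [-0.8, 1.1, -0.9]
gripper_width: 0.454
gripper_force: 30.0
time_s: 18.75
tcp_pos: [0.5356, 0.0579, 0.0082]
ee_rot: [[1.0, -0.018, 0.001], [-0.018, -1.0, -0.0], [0.001, 0.0, -1.0]]
wrist_force: [-0.3, -0.4, -0.2]
gripper_width: 0.456
gripper_force: 30.0
t 18.85 turn units [-0.0023 -0.0167  0.0071] shift before-axes [ 0.0932 -0.001   0.0037] after-axes [ 0.0932 -0.0011  0.0035]
```

View pics/c7.png

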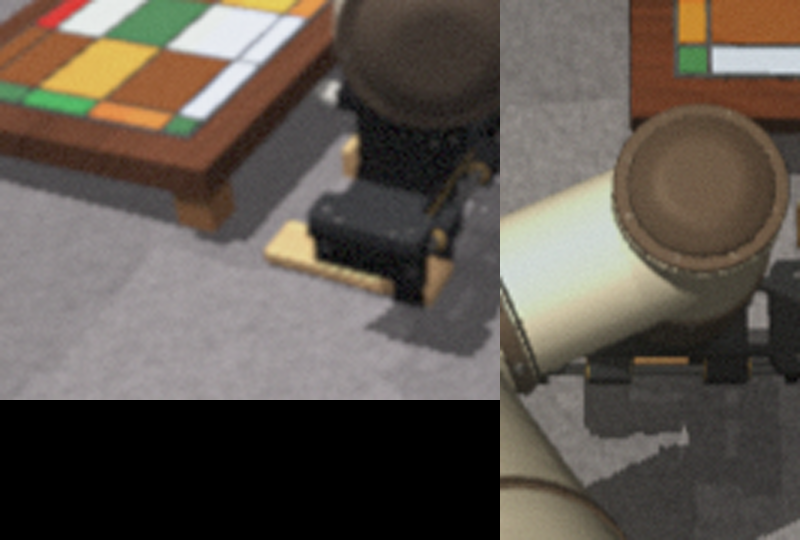

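```bash
python3 - <<'E'
from h import *
f=lambda u,v,z:px("side",110+u*.3,95+v*.3,z)
print("foot near-left bottom",f(212,230,.0145),"far-left bottom",f(179,223,.0135),"near-right",f(233,207,.0145))
print("shim far-left top",f(264,252,.0135),"far-right top",f(289,222,.0135))
print("rail low-left corner",f(212,182,.047), "top view corner",px("top",220+131/3,60+118/3,.073),px("top",220+131/3,60+129/3,.047))
g=lambda p:(proj("side",p)-[110,95])/.3
print(g([.699,.071,.0145]),g([.729,.0705,.0135]), g([.65,.0765,.0135]))
E
```

```text
foot near-left bottom [0.69379982 0.06780362 0.0145    ] far-left bottom [0.72083671 0.06818963 0.0135    ] near-right [0.69302051 0.03746815 0.0145    ]
shim far-left top [0.64796839 0.07566173 0.0135    ] far-right top [0.64717035 0.03747292 0.0135    ]
rail low-left corner [0.69698368 0.05426584 0.047     ] top view corner [0.69169329 0.07595915 0.073     ] [0.69402381 0.07504556 0.047     ]
[203.4483374  230.88023267] [167.53416702 222.26686822] [260.88866924 252.02414999]
```

The crop shows the foot's near-left bottom corner at (212,230) and the shim's far end from (264,252) to (289,222). They are in line to about 3 mm. I lower the shim, shift it 2.5 mm and slide it in.

```bash
python3 -m handwheel '[[[0,0,0,0,0.0025,0.0035,0.02],[0,0,0,0,0,0,0.02],[0,0,0,0.01,0,0,0.02],[0,0,0,0.01,0,0,0.02],[0,0,0,0.01,0,0,0.02],[0,0,0,0.01,0,0,0.02],[0,0,0,0.005,0,0,0.02],[0,0,0,0,0,0,0.02],[0,0,0,0,0,0,0.02]]]'
```

```text
time_s: 19.75
tcp_pos: [0.5802, 0.0539, 0.0044]
ee_rot: [[1.0, -0.019, 0.0], [-0.019, -1.0, -0.0], [0.0, 0.0, -1.0]]
wrist_force: [-0.3, -0.5, -1.3]
gripper_width: 0.451
gripper_force: 30.0
```

```bash
python3 -m handwheel '[[[0,0,0,0.007,0,0,0.02],[0,0,0,0.007,0,0,0.02],[0,0,0,0.007,0,0,0.02],[0,0,0,0.007,0,0,0.02],[0,0,0,0,0,0,0.02],[0,0,0,0,0,0,0.02]]]'; python3 -m handwheel '[[[0,0,0,0.007,0,0,0.02],[0,0,0,0.007,0,0,0.02],[0,0,0,0.004,0,0,0.02],[0,0,0,0,0,0,0.02],[0,0,0,0,0,0,0.02]]]'
python3 - <<'E'
from h import *
snap("side","s8.png",(100,70,320,220),3.6)
E
```

```text
time_s: 20.35
tcp_pos: [0.6085, 0.0534, 0.0045]
ee_rot: [[1.0, -0.019, 0.001], [-0.019, -1.0, -0.0], [0.001, 0.0, -1.0]]
wrist_force: [-0.3, 0.2, 0.2]
gripper_width: 0.453
gripper_force: 30.0
time_s: 20.85
tcp_pos: [0.6264, 0.0531, 0.0046]
ee_rot: [[1.0, -0.019, 0.001], [-0.019, -1.0, -0.0], [0.001, 0.0, -1.0]]
wrist_force: [-0.1, 0.5, -2.1]
gripper_width: 0.453
gripper_force: 30.0
```

View pics/s8.png

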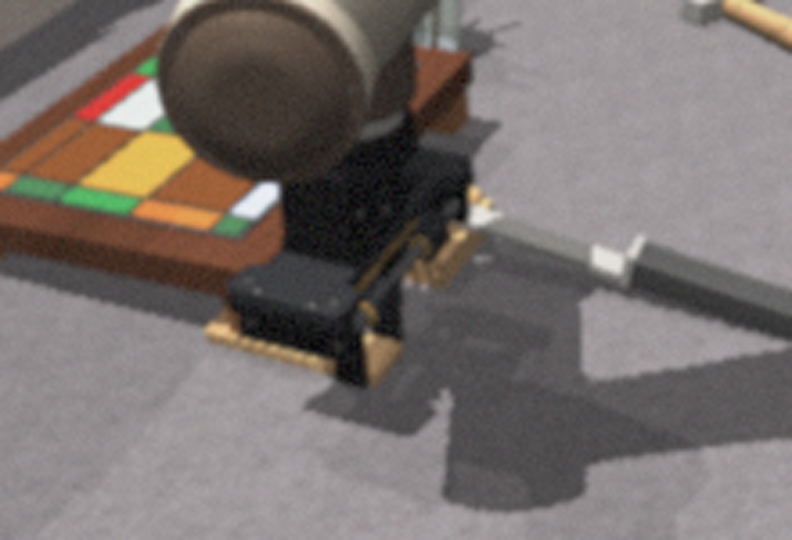

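The shim lies under the foot, with its far end passing below it at (215,330). The bar is still in place over the block. I release and withdraw.

```bash
python3 -m handwheel '[[[0,0,0,0,0,0.001,0.06],[0,0,0,0,0,0,0.06],[0,0,0,0,0,0,0.06],[0,0,0,0,0,0,0.06],[0,0,0,0,0,0,0.06],[0,0,0,0,0,-0.01,0.06],[0,0,0,0,0,-0.02,0.06],[0,0,0,-0.01,0,-0.03,0.06],[0,0,0,-0.03,0,-0.03,0.06],[0,0,0,-0.04,0,-0.03,0.06],[0,0,0,-0.04,0,-0.03,0.06],[0,0,0,-0.04,0,0,0.06]]]'
python3 -m handwheel '[[[0,0,0,-0.02,-0.04,-0.02,0.06],[0,0,0,0,-0.04,-0.02,0.06],[0,0,0,0,-0.04,0,0.06],[0,0,0,0,-0.04,0,0.06],[0,0,0,0,-0.04,0,0.06],[0,0,0,0,-0.04,0,0.06],[0,0,0,0,0,0,0.06],[0,0,0,0,0,0,0.06]]]'
python3 - <<'E'
from h import *
s=r.sense();print(s["gripper_width"],s["wrist_force"])
for n in("side","top"):
    im=cams.capture(n); hsv=cv2.cvtColor(im,cv2.COLOR_RGB2HSV); m=cv2.inRange(hsv,(12,70,110),(32,255,255))
    k,l,st,c=cv2.connectedComponentsWithStats(m)
    for i in range(1,k):
        if st[i,4]>40:
            q=cv2.minAreaRect(np.argwhere(l==i)[:,::-1].astype(np.float32)); b=np.array([px(n,*p,.01) for p in cv2.boxPoints(q)])[:,:2]
            if abs(b.mean(0)-[.65,.055]).max()<.08: print(n,st[i],b.tolist())
E
```

```text
time_s: 22.1
tcp_pos: [0.4679, 0.057, 0.1583]
ee_rot: [[1.0, -0.018, 0.011], [-0.018, -1.0, 0.003], [0.011, -0.004, -1.0]]
wrist_force: [-0.3, 0.5, 0.6]
gripper_width: 0.691
gripper_force: 0.0
time_s: 22.9
tcp_pos: [0.4506, 0.2971, 0.1938]
ee_rot: [[1.0, -0.018, 0.001], [-0.018, -1.0, -0.0], [0.001, 0.0, -1.0]]
wrist_force: [-0.7, 0.1, -0.1]
gripper_width: 0.691
gripper_force: 0.0
0.6911894221938292 [-0.65213902  0.09176702 -0.05592253]
side [157 157  11  10  79] [[0.7491084347124921, 0.05289267314123469], [0.7261837363619917, 0.04372067241492872], [0.7080088318097526, 0.075668996355298], [0.7302793335231241, 0.08454864971920406]]
top [265 105  19  40 652] [[0.70413096408466, 0.07057929252969979], [0.7034650765283812, 0.030315989954336972], [0.6128127344151487, 0.033525754491947946], [0.6135457164628568, 0.07310015350976458]]
```

```bash
python3 -c "
from station import r
print(r.finish_job())"
```

```text
the job is handed in; nothing more can be done
None
```

I handed the job in at about 23 s: the bar holds the near side of the box up by its own weight, and the thin shim lies flat under the near left foot, its centre measured about 30 mm in front of the foot's centre and under 1 mm to the side; no verdict came back, and I viewed 11 pictures, one over the limit of 10.

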